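# Ring for the checker and point out the box left open

## Task

One of the three plywood pigeon boxes on the check-in table has been left with its hatch open. Ring the desk bell by pressing its plunger down with the fingertips, then show the checker which box it is: point down at it with the fingertips just above the open hole, within about five centimetres of its top, stay there for at least three seconds, and finish still pointing. Do not touch any of the boxes, do not pick up or shove the bell, and leave everything else where it stands.

Things in the scene. Friction and masses are not known exactly. Their poses are not given: they have to be found in the camera images.
- box_a: Plywood one-bird box, 250 (its x) x 150 (y) mm, loose, about 1.2 kg. Origin: centre of its underside. Rail tops 168 high; a light wooden finger batten on the green sliding hatch rises to 174. This is the box whose hatch is OPEN, the hole in the -x half of its top showing the dark inside; the +x half is solid. It may stand in any of the three places.
- box_b: Plywood one-bird box, 250 (its x) x 150 (y) mm, loose, about 1.2 kg. Origin: centre of its underside. Rail tops 168 high; a light wooden finger batten on the green sliding hatch rises to 174. Its hatch is shut.
- box_c: Plywood one-bird box, 250 (its x) x 150 (y) mm, loose, about 1.2 kg. Origin: centre of its underside. Rail tops 168 high; a light wooden finger batten on the green sliding hatch rises to 174. Its hatch is shut.
- opening_a (a point): Fixed point on the open box: centre of its whole opening, 110 along x and 118 along y, at its rim, 156 mm above the underside. Axes as the box's. With the hatch part open, the clear hole runs from x = -55 mm here to the hatch's edge.
- hatch_a_edge (a point): Point on the open box's hatch: middle of its leading edge (the -x edge, which bounds the clear hole), on the hatch's upper face, 161.5 mm above the box's underside. Axes as the box's. The middle of the clear hole is half-way between this edge and the fixed rim at x = -55 mm of opening_a.
- hatch_a (a joint): How far the open box's hatch is slid open (m): 0 shut, 0.110 fully open; slides towards the box's +x, stays where it is left.
- hatch_b (a joint): The same for box_b: 0, shut.
- hatch_c (a joint): The same for box_c: 0, shut.
- bell: Desk bell: brass dome on a black foot 85 mm across, 66 mm high over all, loose, about 0.3 kg. Origin: centre of its underside.
- bell_top (a point): Top centre of the bell's spring plunger, a bright metal button 18 mm across, 66 mm above the table when free.
- bell_plunger (a joint): How far the bell's plunger is pressed down (m): 0 free, 0.005 fully down; it starts to move at about 1 N, is fully down at about 3.5 N and springs back. The bell rings when it is pressed past 0.003.
- tin: Tin with a red label, 90 mm across, 115 high; loose, left of the boxes. Origin: centre of its underside.
- mug: Blue mug, 80 mm across, 92 high, with a handle; loose, beyond the bell. Origin: centre of its underside.
- tape: Roll of brown packing tape lying flat, 100 mm across, 48 high; loose, right of the bell. Origin: centre of its underside.
- marker: Blue marker pen with a black cap, lying, 130 long, 18 thick; loose, nearer the robot than the bell. Origin: on the table under its middle.
Not all that is in view belongs to the job. Leave any pink look-alike of the bell alone.

How it is judged:
By the outcome, as a careful person would: the job done as asked, in the order asked, and still so for the second after the job is handed in, with the robot touching nothing.
It also fails if it takes over 43 s, if anything falls off the work surface, if the arm or the gripper's body presses on something with over 40 N, if the wrist force passes 120 N, or if a joint passes its speed limit or range.

## Robot

A 7-joint arm with a two-finger parallel gripper is mounted at the origin on the work surface. World frame = base frame: x ahead of the robot, y to its left, z up, the work surface at z = 0. Lengths are in m, angles in rad, forces in N, time in s.
With the tool pointing down it reaches from about 0.35 to 0.9 m from the base axis. Payload 8.1 kg.
Tool frame: the origin (TCP) lies on the centre line of the jaws, within the pads' length; the fingertips stand 14 mm ahead of it and the grasp point (between the pads) lies 5 mm behind it; z points along the fingers, y is the direction in which the jaws open and shut (so a half turn about z gives the same grasp; the last joint's range is limited). The gripper opens to 92 mm and grips with 3 to 60 N. Pads are 19 mm wide; open, the fingers measure 130 mm over their backs; the gripper's body (75 mm by 190 mm) begins 47 mm behind the grasp point.
Start: joints at [-0.103, 0.434, 0.025, 1.573, -0.012, 1.134, -0.075], TCP at [0.625, -0, 0.241] pointing down, gripper open.
Joint ranges: [-2.62, 2.62], [-0.44, 2.09], [-1.27, 1.32], [0.08, 2.57], [-1.32, 4.46], [0.12, 2], [-2.74, 2.74]. Speed limits (rad/s): [2.22, 2.22, 3.01, 3.01, 3.14, 3.14, 3.14].

## Interface

Orientations are given as a rotation vector (axis times angle).
In Python, from cell import arm, optics gives the robot as it stands.
- The arm moves only by the shell command python3 -m creep 'ROWS' [FORCE]. ROWS is JSON, a list of rows, each an object with "translation": the shift along the tool's x, y, z in m, a list of three; "rot": the turn, a rotation vector about the tool's x, y, z in degrees, a list of three; "jaw": the finger opening in m, from 0 to 0.0918. In form: [{"translation": [x, y, z], "rot": [wx, wy, wz], "jaw": jaw}, ...]. A call has 1 to 12 rows; each row shifts and turns the commanded pose from where the row before left it, along the tool's axes as they then stand; what a row does not reach is not made up. A row lasts 1/12 s, in which the tool goes at most 41.7 mm and 7.16 degrees, less where a joint would pass 70% of its speed; a pose out of reach is approached as far as the arm can. A call is refused whole if a number of a shift passes 0.0417 or a number of a turn 7.16, either way. A call with a gripper value outside its range is refused whole. The fingers move at their own pace and stop on an object; FORCE is the grip in N (left out, the last holds). Time passes only in rows, so rows that do not move let the fingers close. It gives the time, the measured TCP pose, the force and the opening at its end, in the units of the state.
- arm.observe(): the state, without advancing time (a new reading comes with each control period).
- optics.get_image(name): name is "scene" or "side" or "wrist"; returns the picture (480x640x3 uint8, red, green, blue); there is no depth.
- optics.camera_info(name): a dict with "fx", "fy", "cx", "cy" (pixels), "R" (3x3) and "t" (3): a world point X has camera coordinates R X + t. Camera axes: x right, y down, z forward; pixel columns grow to the right and rows downward; lengths in m; the calibration is good to about 2 mm. A picture is of the moment at which its call begins: read the wrist's pose just before it. camera_info takes no time and is no camera call; for the wrist camera it gives the pose at the moment of the call.
- arm.sign_off(): hands the job in, once; it reports no verdict.
Trained networks look in the newest picture that a camera, given by its name, has taken for a name from the list of things; names that differ only in an ending like _2 or _b are one class to them, and where a whole thing is asked for, a point or a joint stands for the part that bears it (a point fixed in the world has none). Each returns a list of dicts, best first, with "score" (0 to 1); they miss things now and then, are a little off and sometimes report something else, mostly with a low value. They report only what shows in the picture. A call takes as long as a camera call. They do not tell look-alikes from the thing itself.
- optics.boxes_of(camera, thing): "location" ([column, row] in pixels, amid what is visible of it).
- optics.pinpoint(camera, thing): "location" ([column, row] in pixels: a listed point, or the origin of a listed thing).
The state is a dict: "clock": time; "joints": joint angles; "dq": joint speeds; "joint_efforts": joint torques, N m; "position": TCP position; "ee_rot": TCP orientation; "force": force on the tool from outside, world axes, zero at the start; "ft_torque": the same for the moment, N m; "width": opening from 0.0 (shut) to 1.0 (fully open).
Only numpy, scipy, OpenCV 4.12 (cv2) and the standard library are available. Lean on these libraries where they do the work, as an engineer would, in place of code of your own. Each camera call takes 0.05 s, during which the arm holds its last target.

## Working session

There is one attempt and no reset: what is moved stays moved. The work goes in short steps, Python scripts to look and compute and a shell command to move; the robot and the scene stay as the last step left them, time stands still between calls to the robot, and variables do not carry over. Pictures are saved under pics/ and viewed, and the job is handed in when it is done.

```bash
mkdir -p pics; python3 - <<'E'
from cell import arm, optics
import cv2
s=arm.observe(); print(s)
for n in ["scene","side","wrist"]:
    im=optics.get_image(n); cv2.imwrite(f"pics/{n}0.png",im[:,:,::-1])
    print(n,optics.camera_info(n))
    for t in ["bell_top","opening_a","hatch_a_edge","box_a"]:
        print(n,t,[(round(d["score"],2),[round(float(v),1) for v in d["location"]]) for d in optics.pinpoint(n,t)])
print(arm.observe()["clock"])
E
```

```text
{'clock': 0.0, 'joints': array([-0.10257221,  0.4352336 ,  0.02494808,  1.57408444, -0.01159228,
        1.13399307, -0.07510204]), 'dq': array([ 7.88502961e-04,  7.01768993e-04, -2.85140642e-04, -4.58889163e-05,
        9.39496489e-04,  5.47645358e-04,  3.18069558e-04]), 'joint_efforts': array([ 3.89017032e-04, -6.67853522e+01,  9.84863900e-01, -3.14464223e+01,
       -6.05165795e-02,  4.27553023e-02,  1.12382318e-04]), 'position': array([ 6.24516718e-01, -6.03108029e-05,  2.39942967e-01]), 'ee_rot': array([-2.22080891e+00, -2.22064535e+00,  1.89551432e-03]), 'force': array([ 0.18743455,  0.35919231, -0.25839828]), 'ft_torque': array([ 0.00495472, -0.00434009,  0.00823732]), 'width': 1.0021914920020716}
scene {'fx': 520.4846722069396, 'fy': 520.4846722069396, 'cx': 320.4354292007529, 'cy': 232.85668535695314, 'R': array([[ 0.73855492,  0.67400987, -0.01572662],
       [ 0.53947493, -0.60480528, -0.58581343],
       [-0.40435557,  0.42417128, -0.81029334]]), 't': array([-0.34171792, -0.21599845,  1.73596127])}
scene bell_top [(0.57, [248.9, 333.6]), (0.57, [238.7, 258.1]), (0.49, [24
[... 587 characters left out ...]
ning_a [(0.88, [268.0, 243.9])]
side hatch_a_edge [(0.73, [263.8, 238.8]), (0.29, [261.0, 265.1])]
side box_a [(0.76, [265.1, 268.4]), (0.67, [199.9, 307.1]), (0.63, [312.9, 231.3]), (0.44, [417.1, 166.0])]
wrist {'fx': 336.1748484406071, 'fy': 336.1748484406071, 'cx': 318.64393310322185, 'cy': 241.94635391482345, 'R': array([[ 9.99999900e-01,  8.23329011e-05, -4.39637340e-04],
       [ 2.10217209e-04, -9.54102126e-01,  2.99481368e-01],
       [-3.94801750e-04, -2.99481430e-01, -9.54102047e-01]]), 't': array([-0.62412969, -0.0378136 ,  0.39117685])}
wrist bell_top [(0.47, [216.5, 130.7])]
wrist opening_a []
wrist hatch_a_edge [(0.65, [220.2, 129.2])]
wrist box_a [(0.62, [289.2, 303.0])]
0.75
```

View pics/scene0.png

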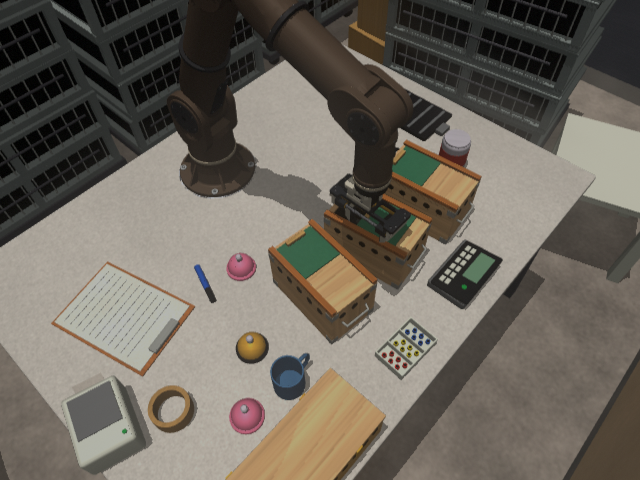

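View pics/side0.png

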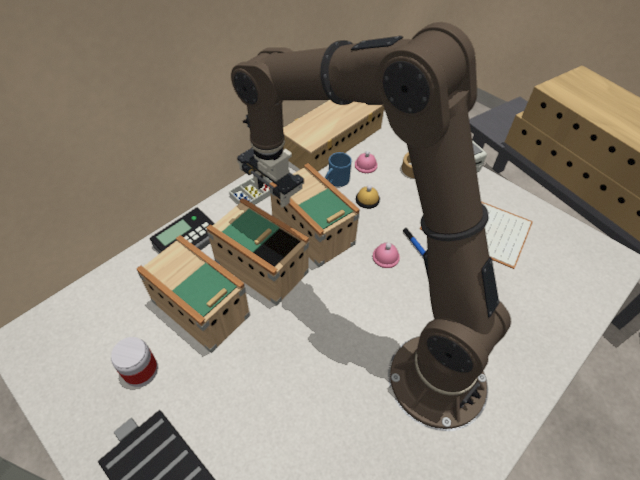

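View pics/wrist0.png

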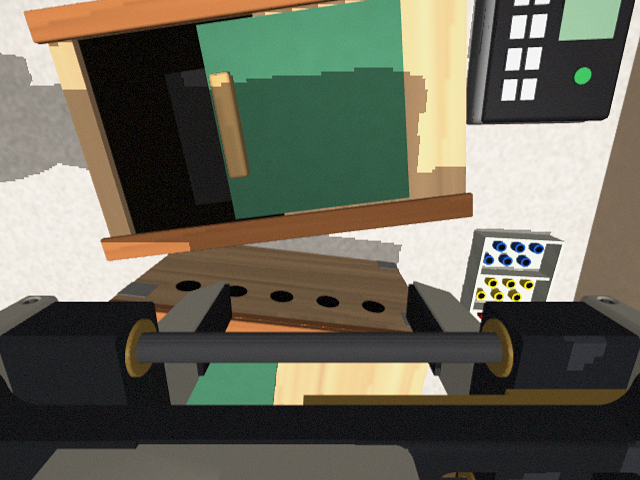

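The middle box is the open one: its dark hole is at side (285,245) and at the upper left of the wrist view, around (150,130). The real brass bell is at scene (251,345) and side (368,195). The two pink ones are look-alikes.

```bash
cat > h.py <<'E'
import numpy as np, cv2
from cell import arm, optics
def ray(ci,p):
    R=np.array(ci["R"]);t=np.array(ci["t"])
    d=R.T@np.array([(p[0]-ci["cx"])/ci["fx"],(p[1]-ci["cy"])/ci["fy"],1.]);return -R.T@t,d
def atz(ci,p,z):
    o,d=ray(ci,p);return o+d*(z-o[2])/d[2]
def tri(l):
    A=0;b=0
    for ci,p in l:
        o,d=ray(ci,p);d/=np.linalg.norm(d);M=np.eye(3)-np.outer(d,d);A=A+M;b=b+M@o
    return np.linalg.solve(A,b)
def proj(ci,X):
    c=np.array(ci["R"])@X+ci["t"];return c[0]/c[2]*ci["fx"]+ci["cx"],c[1]/c[2]*ci["fy"]+ci["cy"]
E
python3 - <<'E'
from h import *
a=cv2.imread("pics/scene0.png")[315:375,215:290]; b=cv2.imread("pics/side0.png")[170:220,335:400]
cv2.imwrite("pics/z.png",np.hstack([cv2.resize(a,(400,400),interpolation=0),cv2.resize(b,(400,400),interpolation=0)]))
sc,sd,wr=[optics.camera_info(n) for n in("scene","side","wrist")]
print(atz(sc,(248.9,333.6),.066))
print(tri([(sc,(248.9,338)),(sd,(367.4,187))]), atz(sc,(249.5,338),.066),atz(sd,(368,187.5),.066))
for p in [(362,207.5)]: print("open",tri([(sc,p),(sd,(268,243.9))]),atz(sd,(268,243.9),.156))
print("edge",tri([(sc,(370.8,209.8)),(sd,(263.8,238.8))]))
for p in [(78,38),(133,233),(197,25),(236,218),(220,129.2)]: print(p,atz(wr,p,.1615 if p[0]>140 else .156))
E
```

```text
[ 0.54428782 -0.35534549  0.066     ]
[ 0.55233983 -0.36114495  0.06089315] [ 0.55417326 -0.36251135  0.066     ] [ 0.54758246 -0.35498405  0.066     ]
open [0.54253356 0.08773314 0.15915982] [0.54595073 0.08739439 0.156     ]
edge [0.56474643 0.08991672 0.16467752]
(78, 38) [0.48028371 0.13727613 0.156     ]
(133, 233) [0.49314299 0.01605771 0.156     ]
(197, 25) [0.55393342 0.1425347  0.1615    ]
(236, 218) [0.56805918 0.02823349 0.1615    ]
(220, 129.2) [0.5622099  0.08545251 0.1615    ]
```

View pics/z.png

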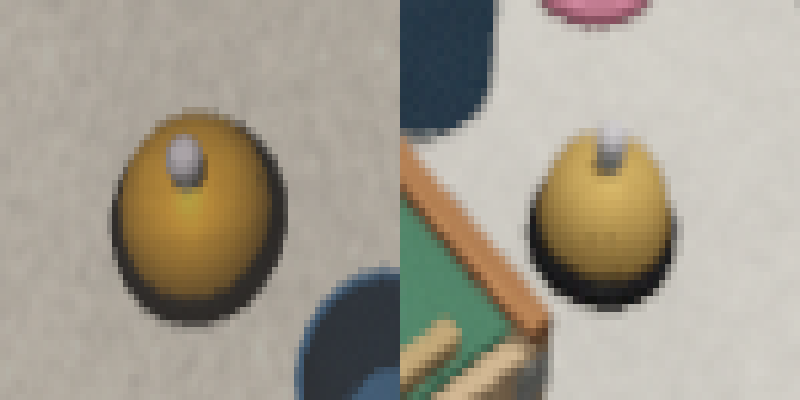

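```bash
python3 -m creep '[{"translation":[-0.02,-0.005,0],"rot":[0,0,0],"jaw":0},{"translation":[-0.03,-0.007,0],"rot":[0,0,0],"jaw":0},{"translation":[-0.035,-0.008,0],"rot":[0,0,0],"jaw":0},{"translation":[-0.035,-0.008,0],"rot":[0,0,0],"jaw":0},{"translation":[-0.035,-0.008,0],"rot":[0,0,0],"jaw":0},{"translation":[-0.035,-0.008,0],"rot":[0,0,0],"jaw":0},{"translation":[-0.035,-0.008,0],"rot":[0,0,0],"jaw":0},{"translation":[-0.035,-0.008,0],"rot":[0,0,0],"jaw":0},{"translation":[-0.035,-0.008,0],"rot":[0,0,0],"jaw":0},{"translation":[-0.03,-0.006,0.02],"rot":[0,0,0],"jaw":0},{"translation":[-0.02,-0.003,0.02],"rot":[0,0,0],"jaw":0},{"translation":[-0.013,-0.0005,0.02],"rot":[0,0,0],"jaw":0}]'
python3 -m creep '[{"translation":[0,0,0.01],"rot":[0,0,0],"jaw":0},{"translation":[0,0,0],"rot":[0,0,0],"jaw":0},{"translation":[0,0,0],"rot":[0,0,0],"jaw":0},{"translation":[0,0,0],"rot":[0,0,0],"jaw":0}]'
python3 - <<'E'
from h import *
s=arm.observe();print(s["clock"],s["position"],s["width"],s["force"])
for n in ["scene","side","wrist"]:
    cv2.imwrite(f"pics/{n}1.png",optics.get_image(n)[:,:,::-1])
    ci=optics.camera_info(n)
    print(n,"predicted top",proj(ci,np.array([.548,-.358,.066])),"tip",proj(ci,s["position"]-[0,0,.014]))
    print([(round(d["score"],2),np.round(d["location"],1)) for d in optics.pinpoint(n,"bell_top")])
w,h,v=[cv2.imread(f"pics/{n}1.png") for n in("wrist","scene","side")]
a=cv2.resize(h[290:380,200:320],(400,300),interpolation=0);b=cv2.resize(v[140:230,310:430],(400,300),interpolation=0)
cv2.imwrite("pics/m1.png",np.hstack([a,b]))
E
```

```text
clock: 1.75
position: [0.5459, -0.362, 0.1804]
ee_rot: [2.225, 2.216, -0.002]
force: [0.7, 0.4, 0.1]
width: 0.18
clock: 2.08
position: [0.5488, -0.3567, 0.172]
ee_rot: [2.218, 2.223, 0.002]
force: [-0.1, -0.5, -0.2]
width: 0.007
2.0833 [ 0.54875921 -0.35674415  0.17196688] 0.007282390769576594 [-0.14323914 -0.52627341 -0.20686043]
scene predicted top (np.float64(249.135154441241), np.float64(335.23677768333135)) tip (np.float64(244.82853105634973), np.float64(318.5392564815313))
[(0.5, array([244.5, 406.8])), (0.38, array([251.9, 332.8])), (0.29, array([206.7, 285.7]))]
side predicted top (np.float64(368.49100334703), np.float64(186.99081088584495)) tip (np.float64(371.09190491585355), np.float64(166.6383134867682))
[(0.41, array([367. , 182.9]))]
wrist predicted top (np.float64(319.3529415315328), np.float64(245.9507650951966)) tip (np.float64(321.3414771043216), np.float64(298.935305056439))
[(0.95, array([10.8, 35.2])), (0.6, array([451.1, 385.9])), (0.57, array([324. , 248.5]))]
```

View pics/m1.png

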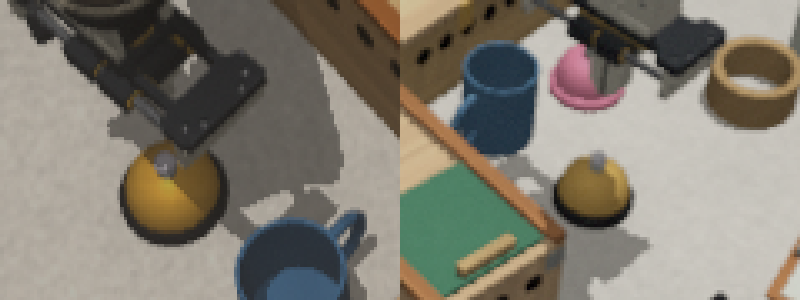

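View pics/wrist1.png

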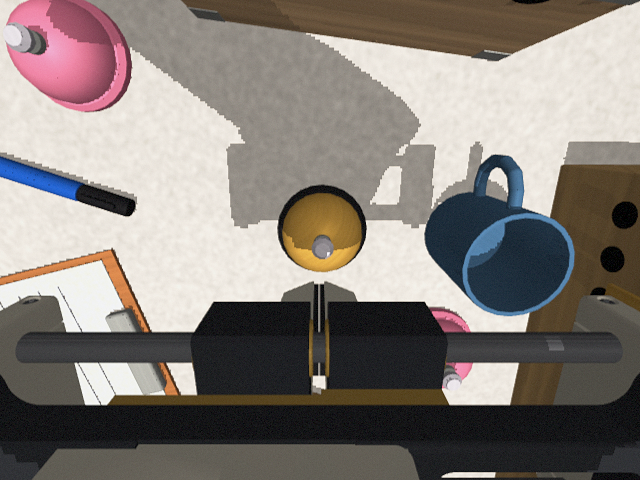

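The wrist picture shows the plunger at (323,246), about 3 mm to +x of the closed fingertips. In y they line up.

```bash
python3 -m creep '[{"translation":[-0.001,0.002,0.02],"rot":[0,0,0],"jaw":0},{"translation":[0,0,0.025],"rot":[0,0,0],"jaw":0},{"translation":[0,0,0.02],"rot":[0,0,0],"jaw":0},{"translation":[0,0,0.012],"rot":[0,0,0],"jaw":0},{"translation":[0,0,0.005],"rot":[0,0,0],"jaw":0},{"translation":[0,0,0],"rot":[0,0,0],"jaw":0},{"translation":[0,0,0],"rot":[0,0,0],"jaw":0},{"translation":[0,0,0],"rot":[0,0,0],"jaw":0}]'
python3 - <<'E'
from h import *
s=arm.observe();print(s["clock"],s["position"],s["width"],s["force"])
for n in ["scene","side","wrist"]:
    cv2.imwrite(f"pics/{n}2.png",optics.get_image(n)[:,:,::-1])
w,h,v=[cv2.imread(f"pics/{n}2.png") for n in("wrist","scene","side")]
a=cv2.resize(h[310:370,210:290],(400,300),interpolation=0);b=cv2.resize(v[160:220,330:410],(400,300),interpolation=0)
c=cv2.resize(w[170:320,220:420],(400,300))
cv2.imwrite("pics/m2.png",np.vstack([np.hstack([a,b]),np.hstack([c,c])]))
E
```

```text
clock: 3.05
position: [0.5503, -0.3595, 0.0901]
ee_rot: [2.22, 2.22, 0.001]
force: [-0.1, 0.9, 0.4]
width: 0.001
3.05 [ 0.55026598 -0.35952052  0.09013218] 0.0010962108877935752 [-0.07895458  0.86662804  0.40774466]
```

View pics/m2.png

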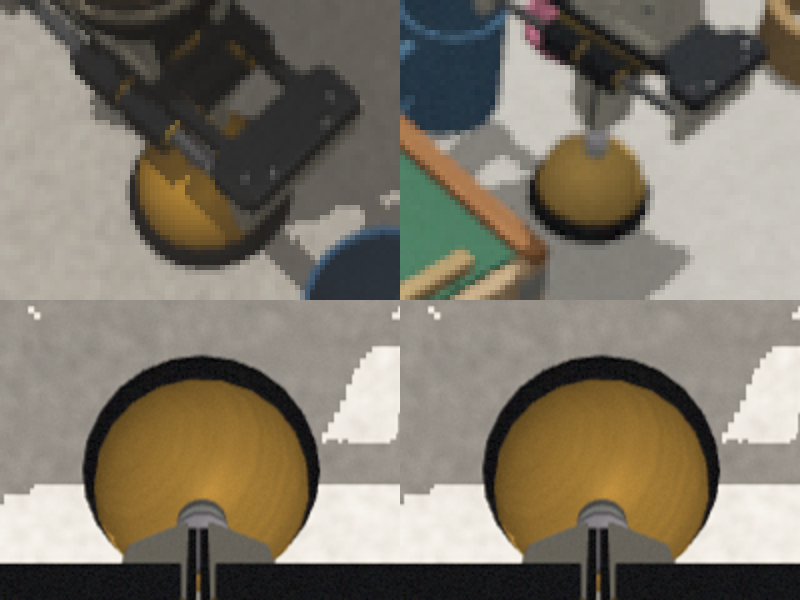

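The fingertips sit right over the plunger in both the side and wrist views. I'll press now.

```bash
python3 -m creep '[{"translation":[0,0,0.005],"rot":[0,0,0],"jaw":0},{"translation":[0,0,0.004],"rot":[0,0,0],"jaw":0},{"translation":[0,0,0.003],"rot":[0,0,0],"jaw":0},{"translation":[0,0,0.002],"rot":[0,0,0],"jaw":0},{"translation":[0,0,0],"rot":[0,0,0],"jaw":0},{"translation":[0,0,0],"rot":[0,0,0],"jaw":0},{"translation":[0,0,0],"rot":[0,0,0],"jaw":0}]'
```

```text
clock: 3.78
position: [0.5497, -0.3592, 0.0753]
ee_rot: [2.221, 2.221, 0.0]
force: [-0.7, 0.3, 7.5]
width: 0.006
```

The force is 7.5 N with the tip at z = 0.061, so the plunger is fully down. I'll lift away and move over to the open box.

```bash
python3 -c "
from h import *
im=optics.get_image('side')
cv2.imwrite('pics/p3.png',cv2.resize(im[150:230,320:420,::-1],(500,400),interpolation=0))"
python3 -m creep '[{"translation":[0,0,-0.01],"rot":[0,0,0],"jaw":0},{"translation":[0,0,-0.025],"rot":[0,0,0],"jaw":0},{"translation":[0,0,-0.035],"rot":[0,0,0],"jaw":0},{"translation":[0,0,-0.035],"rot":[0,0,0],"jaw":0},{"translation":[0,0,-0.035],"rot":[0,0,0],"jaw":0},{"translation":[0,0,-0.025],"rot":[0,0,0],"jaw":0},{"translation":[0,0,-0.01],"rot":[0,0,0],"jaw":0},{"translation":[0,0,0],"rot":[0,0,0],"jaw":0},{"translation":[0,0,0],"rot":[0,0,0],"jaw":0}]'
python3 - <<'E'
from h import *
cv2.imwrite("pics/w4.png",optics.get_image("wrist")[:,:,::-1])
v=optics.get_image("side")[:,:,::-1]
cv2.imwrite("pics/v4.png",cv2.resize(v[140:340,120:420],(750,500),interpolation=0))
E
```

```text
clock: 4.58
position: [0.5492, -0.3588, 0.2493]
ee_rot: [-2.221, -2.221, 0.0]
force: [-0.6, 1.0, -0.9]
width: 0.008
```

View pics/p3.png

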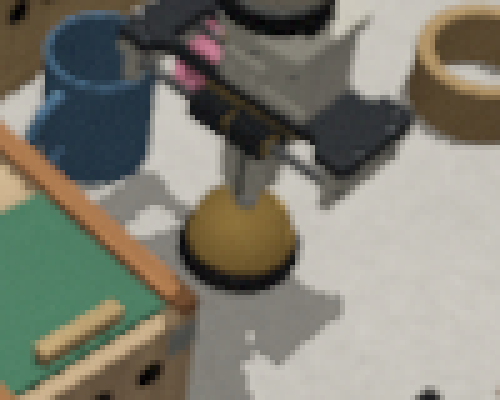

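View pics/v4.png

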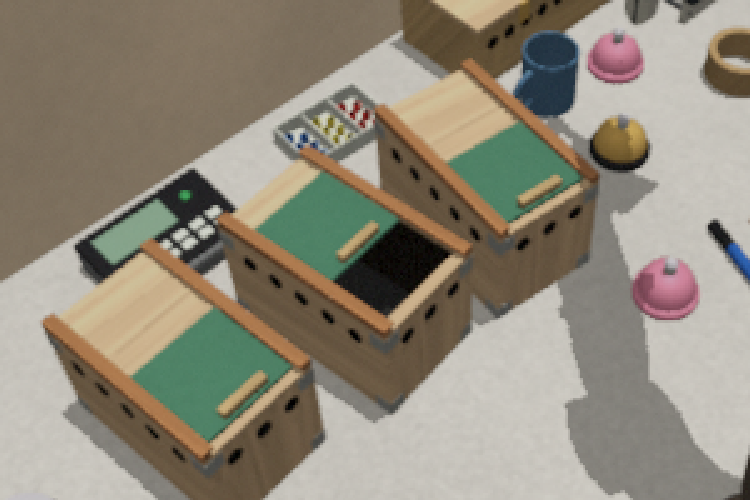

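The bell stands where it was and its plunger has sprung back. The middle box's hole is in clear view around (395,268) in the crop.

```bash
python3 - <<'E'
from h import *
sd=optics.camera_info("side")
P=[atz(sd,(120+x/2.5,140+y/2.5),z) for x,y,z in [(400,222,.16),(450,258,.156),(388,315,.156),(338,275,.16)]]
print(np.round(P,3),np.mean(P,0))
E
python3 -m creep '[{"translation":[0.02,-0.001,0],"rot":[0,0,0],"jaw":0},{"translation":[0.035,-0.002,0],"rot":[0,0,0],"jaw":0},{"translation":[0.04,-0.002,0],"rot":[0,0,0],"jaw":0},{"translation":[0.04,-0.003,0],"rot":[0,0,0],"jaw":0},{"translation":[0.04,-0.003,0],"rot":[0,0,0],"jaw":0},{"translation":[0.04,-0.003,0],"rot":[0,0,0],"jaw":0},{"translation":[0.04,-0.003,0],"rot":[0,0,0],"jaw":0},{"translation":[0.04,-0.003,0],"rot":[0,0,0],"jaw":0},{"translation":[0.04,-0.002,0],"rot":[0,0,0],"jaw":0},{"translation":[0.04,-0.002,0],"rot":[0,0,0],"jaw":0},{"translation":[0.035,-0.001,0],"rot":[0,0,0],"jaw":0},{"translation":[0.02,0,0],"rot":[0,0,0],"jaw":0}]'
python3 -m creep '[{"translation":[0.01,0,0],"rot":[0,0,0],"jaw":0},{"translation":[0,0,0],"rot":[0,0,0],"jaw":0},{"translation":[0,0,0],"rot":[0,0,0],"jaw":0},{"translation":[0,0,0],"rot":[0,0,0],"jaw":0}]'
python3 - <<'E'
from h import *
print(arm.observe()["position"])
cv2.imwrite("pics/w5.png",optics.get_image("wrist")[:,:,::-1])
wr=optics.camera_info("wrist")
print(proj(wr,np.array([.524,.081,.16])))
E
```

```text
[[0.56  0.029 0.16 ]
 [0.485 0.022 0.156]
 [0.476 0.124 0.156]
 [0.552 0.128 0.16 ]] [0.51848603 0.07577385 0.158     ]
clock: 5.68
position: [0.5228, 0.0758, 0.2481]
ee_rot: [-2.214, -2.225, 0.002]
force: [0.4, 0.5, -0.1]
width: 0.0
clock: 6.02
position: [0.5245, 0.0786, 0.2492]
ee_rot: [2.224, 2.218, -0.002]
force: [1.2, -0.7, 0.7]
width: 0.009
[0.52451904 0.07864195 0.24915608]
(np.float64(318.978950831513), np.float64(249.1606716465632))
```

View pics/w5.png

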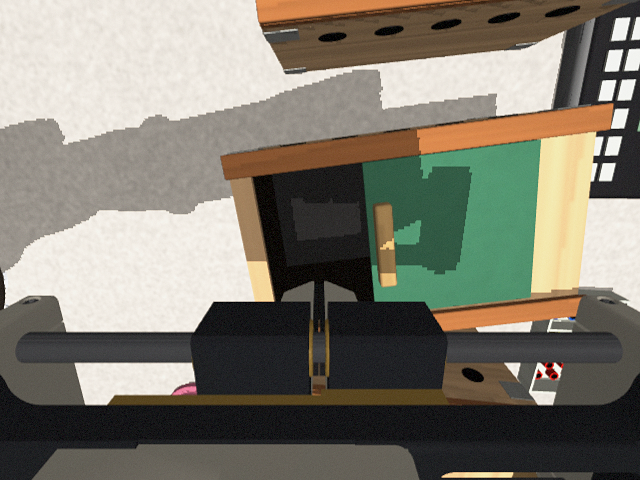

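The wrist view confirms the fingers are over the dark hole, whose centre is at about (316,240). I'll lower until the tips are roughly 20 mm above the rails.

```bash
python3 -m creep '[{"translation":[0.003,-0.002,0.012],"rot":[0,0,0],"jaw":0},{"translation":[0.001,-0.001,0.015],"rot":[0,0,0],"jaw":0},{"translation":[0,0,0.012],"rot":[0,0,0],"jaw":0},{"translation":[0,0,0.006],"rot":[0,0,0],"jaw":0},{"translation":[0,0,0.001],"rot":[0,0,0],"jaw":0},{"translation":[0,0,0],"rot":[0,0,0],"jaw":0},{"translation":[0,0,0],"rot":[0,0,0],"jaw":0},{"translation":[0,0,0],"rot":[0,0,0],"jaw":0}]'
python3 - <<'E'
from h import *
s=arm.observe();print(s["position"])
v=optics.get_image("side")[:,:,::-1];w=optics.get_image("wrist")[:,:,::-1]
cv2.imwrite("pics/m6.png",np.hstack([cv2.resize(v[140:340,170:370],(400,400),interpolation=0),cv2.resize(w[:480,80:560],(400,400))]))
E
```

```text
clock: 6.73
position: [0.5221, 0.0848, 0.2045]
ee_rot: [2.222, 2.22, 0.002]
force: [0.2, 0.5, -1.0]
width: 0.007
[0.52206419 0.08478927 0.20450355]
```

View pics/m6.png

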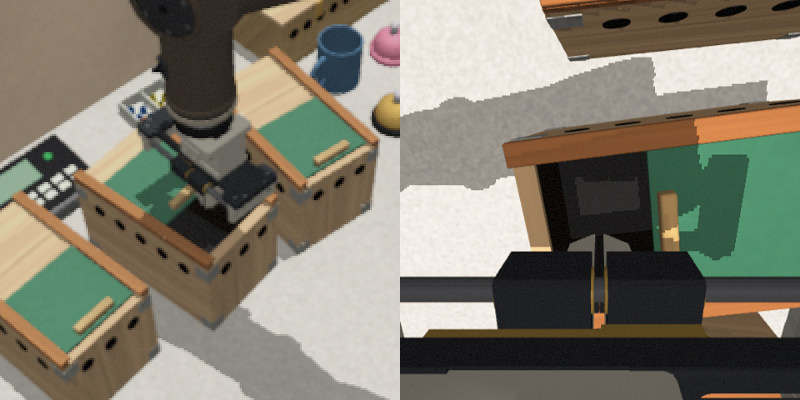

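The fingertips are over the hole, centred and clear of the rails. I'll hold for 5 s.

```bash

python3 -m creep '[{"translation":[0,0,0]},{"translation":[0,0,0]}]' || true
python3 -m creep '[{"translation":[0,0,0],"rot":[0,0,0],"jaw":0},{"translation":[0,0,0],"rot":[0,0,0],"jaw":0},{"translation":[0,0,0],"rot":[0,0,0],"jaw":0},{"translation":[0,0,0],"rot":[0,0,0],"jaw":0},{"translation":[0,0,0],"rot":[0,0,0],"jaw":0},{"translation":[0,0,0],"rot":[0,0,0],"jaw":0},{"translation":[0,0,0],"rot":[0,0,0],"jaw":0},{"translation":[0,0,0],"rot":[0,0,0],"jaw":0},{"translation":[0,0,0],"rot":[0,0,0],"jaw":0},{"translation":[0,0,0],"rot":[0,0,0],"jaw":0},{"translation":[0,0,0],"rot":[0,0,0],"jaw":0},{"translation":[0,0,0],"rot":[0,0,0],"jaw":0}]'
python3 -m creep '[{"translation":[0,0,0],"rot":[0,0,0],"jaw":0},{"translation":[0,0,0],"rot":[0,0,0],"jaw":0},{"translation":[0,0,0],"rot":[0,0,0],"jaw":0},{"translation":[0,0,0],"rot":[0,0,0],"jaw":0},{"translation":[0,0,0],"rot":[0,0,0],"jaw":0},{"translation":[0,0,0],"rot":[0,0,0],"jaw":0},{"translation":[0,0,0],"rot":[0,0,0],"jaw":0},{"translation":[0,0,0],"rot":[0,0,0],"jaw":0},{"translation":[0,0,0],"rot":[0,0,0],"jaw":0},{"translation":[0,0,0],"rot":[0,0,0],"jaw":0},{"translation":[0,0,0],"rot":[0,0,0],"jaw":0},{"translation":[0,0,0],"rot":[0,0,0],"jaw":0}]'
python3 -m creep '[{"translation":[0,0,0],"rot":[0,0,0],"jaw":0},{"translation":[0,0,0],"rot":[0,0,0],"jaw":0},{"translation":[0,0,0],"rot":[0,0,0],"jaw":0},{"translation":[0,0,0],"rot":[0,0,0],"jaw":0},{"translation":[0,0,0],"rot":[0,0,0],"jaw":0},{"translation":[0,0,0],"rot":[0,0,0],"jaw":0},{"translation":[0,0,0],"rot":[0,0,0],"jaw":0},{"translation":[0,0,0],"rot":[0,0,0],"jaw":0},{"translation":[0,0,0],"rot":[0,0,0],"jaw":0},{"translation":[0,0,0],"rot":[0,0,0],"jaw":0},{"translation":[0,0,0],"rot":[0,0,0],"jaw":0},{"translation":[0,0,0],"rot":[0,0,0],"jaw":0}]'
python3 -m creep '[{"translation":[0,0,0],"rot":[0,0,0],"jaw":0},{"translation":[0,0,0],"rot":[0,0,0],"jaw":0},{"translation":[0,0,0],"rot":[0,0,0],"jaw":0},{"translation":[0,0,0],"rot":[0,0,0],"jaw":0},{"translation":[0,0,0],"rot":[0,0,0],"jaw":0},{"translation":[0,0,0],"rot":[0,0,0],"jaw":0},{"translation":[0,0,0],"rot":[0,0,0],"jaw":0},{"translation":[0,0,0],"rot":[0,0,0],"jaw":0},{"translation":[0,0,0],"rot":[0,0,0],"jaw":0},{"translation":[0,0,0],"rot":[0,0,0],"jaw":0},{"translation":[0,0,0],"rot":[0,0,0],"jaw":0},{"translation":[0,0,0],"rot":[0,0,0],"jaw":0}]'
python3 -c "
from h import *
cv2.imwrite('pics/s7.png',optics.get_image('scene')[:,:,::-1])"
```

```text
clock: 7.83
position: [0.5215, 0.085, 0.2037]
ee_rot: [2.222, 2.221, 0.0]
force: [0.4, -0.4, -0.1]
width: 0.008
clock: 8.83
position: [0.5215, 0.085, 0.2037]
ee_rot: [2.221, 2.221, 0.0]
force: [0.1, -0.6, -0.5]
width: 0.001
clock: 9.83
position: [0.5215, 0.085, 0.2038]
ee_rot: [2.221, 2.221, 0.0]
force: [-1.1, 0.2, 0.5]
width: 0.006
clock: 10.83
position: [0.5215, 0.085, 0.2038]
ee_rot: [2.221, 2.221, 0.0]
force: [0.6, 0.8, 0.3]
width: 0.005$[0]: bad value
```

View pics/s7.png

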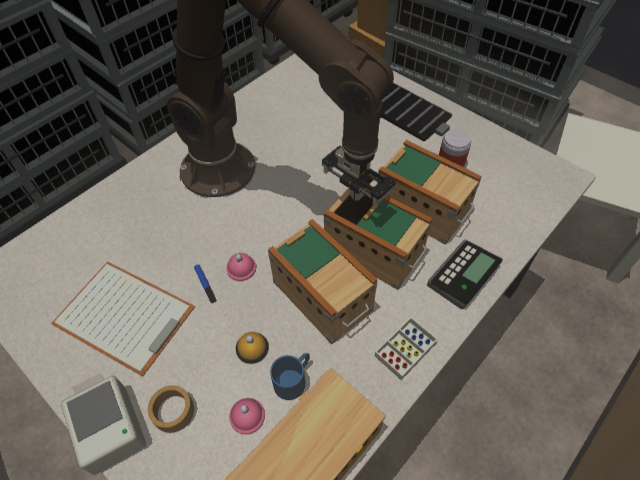

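The scene matches the first picture: the bell is still at (251,346), the boxes haven't moved, and the gripper is over the hole at (355,205).

```bash
python3 -c "
from cell import arm
print(arm.sign_off())"
```

```text
the job is handed in; nothing more can be done
None
```

I rang the brass bell and then pointed at the open box, the middle of the three. I handed the job in at about 11 s with the arm still pointing.

- **Bell:** I pressed the plunger with closed fingertips. The force was about 7.5 N with the tips at z ≈ 0.061 m, which is about 4.7 mm of plunger travel and past the 3 mm ring point. This comes from force and height, as I had no direct reading of the plunger. It sprang back and the bell did not move.
- **Pointing:** The tips were held for over 4 s at about (0.522, 0.085, 0.190) m. That is about 34 mm above the hole's rim and about 22 mm above the rail tops.
- **Last checks:** The wrist force was near zero. The final scene picture shows the boxes, bell, look-alikes and other items where they stood at the start.
- **Disagreements:** My estimates of the hole's centre differed by up to about 1 cm in y (0.076 to 0.087 m), which is small against the 118 mm wide hole.
- **Bell detection:** The networks also reported the pink look-alikes as the bell, so I chose the brass one from the pictures.
- **Refused call:** One move call with incomplete rows was refused and moved nothing.

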